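# Set the depth stop of a trimming stand to a casting and lock it

## Robot

A 7-joint arm with a two-finger parallel gripper is mounted at the origin on the work surface. World frame = base frame: x ahead of the robot, y to its left, z up, the work surface at z = 0. Lengths are in m, angles in rad, forces in N, time in s.
With the tool pointing down it reaches from about 0.35 to 0.9 m from the base axis. Payload 7.2 kg.
Tool frame: the origin (TCP) lies at the very end of the fingers, on their centre line; the grasp point (between the pads) lies 19 mm behind it; x points along the fingers, z is the direction in which the jaws open and shut, and the axes are right-handed (so a half turn about x gives the same grasp; the last joint's range is limited). The gripper opens to 85 mm and grips with 20 to 120 N. Pads are 22 mm wide; open, the fingers measure 114 mm over their backs; the gripper's body (76 mm by 85 mm) begins 54 mm behind the grasp point. The pads swing forward as they close: fully open they stand 13 mm farther back than shut.
Start: joints at [-1.404, 0.411, -0.013, 1.596, 0.006, 1.134, -0.082], TCP at [0.145, 0.608, 0.231] pointing down, gripper open.
Joint ranges: [-2.95, 2.95], [-0.29, 1.99], [-1.47, 1.44], [0.14, 2.54], [-1.03, 4.17], [0.13, 1.85], [-2.86, 2.86]. Speed limits (rad/s): [2.39, 2.39, 3.01, 3.01, 3.14, 3.14, 3.14].

## Interface

Orientations are given as a rotation vector (axis times angle).
In Python, from station import * gives the robot as it stands. Calls block until the motion is done:
- move_ptp(position, orientation): joint-space move of the TCP to a pose.
- movel(position, rot=None, rate=0.15): straight line of the TCP; rot=None keeps the orientation; rate is the mean speed in m/s.
- movej(angles): joint-space move.
- let_go() and close_gripper(squeeze=None): open the fingers fully, or close them until they stop; squeeze is the grip in N (None keeps the last).
- sleep(seconds).
- ik(position, orientation): joint angles nearest the present ones, or None.
- get_obs(): the state.
- camera(name): name is "side" or "top"; returns the picture (400x640x3 uint8, red, green, blue); there is no depth.
- calibration(name): a dict with "vfov" (degrees; the focal length in pixels is half the picture's height over the tangent of half this angle, whatever the lens; pixels are square), "cx", "cy" (the principal point, pixels), "cam_to_world" (4x4, takes a point from camera to world coordinates). Camera axes: x right, y down, z forward; pixel columns grow to the right and rows downward; lengths in m; the calibration is good to about 2 mm. A picture is of the moment at which its call begins. calibration takes no time and is no camera call.
A pose or a line that the arm cannot do raises IKError and nothing moves.
- finish_job(): hands the job in, once; it reports no verdict.
The state is a dict: "time": time; "joint_pos": joint angles; "qvel": joint speeds; "tau": joint torques, N m; "ee_pos": TCP position; "eef_rot": TCP orientation; "ft_force": force on the tool from outside, world axes, zero at the start; "moment": the same for the moment, N m; "gripper_width": finger opening in m.
Only numpy, scipy, OpenCV 4.12 (cv2) and the standard library are available. Lean on these libraries where they do the work, as an engineer would, in place of code of your own. Each camera call takes 0.05 s, during which the arm holds its last target.

## Task

Set the depth stop on the green-headed stand: push its black-knobbed rod down gently until its foot rests on the boss of the aluminium casting, without ramming the casting. Then swing the red-posted clamp lever clockwise, as seen from above, as far as it goes, so that the stop is locked there, touching the casting. Let go of everything and leave the loose things around the stand where they lie.

Things in the scene. Friction and masses are not known exactly. Their poses are not given: they have to be found in the camera images.
- stand: Trimming stand fixed to the table: grey base 170 x 250 x 20 mm (x, y, z), steel column dia 34 mm, 215 mm high, at y = +92 mm, green head 50 mm wide in x, its top 180 and underside 150 mm above the table, from y = -51 to +114 mm. Origin: centre of the base's underside; z up. The stop rod runs through the head at x = y = 0.
- nest: Steel foot dia 64 mm under the stop; origin at its underside, on the base plate. It carries a platform with an aluminium cover casting clamped on it; the casting's round central boss (top dia 31 mm) is straight below the stop. The platform does not give, but its height differs every time and is not measured: the boss's top is 60 to 90 mm above this origin.
- stop: Depth stop: vertical rod dia 14 mm, springy rubber-faced foot dia 18 mm, black knob dia 32 mm on top (133 to 153 mm above the origin). Origin: centre of the foot's underside, 123 to 135 mm above the table at the start. Slides 66 mm down from the top. Friction holds it anywhere: 1 to 3 N pushes it down; on the casting the foot gives 1 mm per 8 N. Over 13 N on the casting is ramming.
- stop_top (a point): Centre of the flat top of the stop's black knob; moves with the stop.
- lever_pivot (a point): Pivot of the clamp lever, on top of the head, 180 mm above the table. The lever turns about the vertical line through this point.
- lever_grip (a point): On the axis of the red upright post at the lever's end, 95 mm from the pivot line and 35 mm above the head's top; moves with the lever. The post is dia 16 mm and reaches from 8 to 58 mm above the head's top; the flat arm below it is 14 mm wide.
- lever (a joint): Clamp lever angle in rad. 0 = open; grows as it turns clockwise seen from above; 1.25 = home at its end stop. Starts at 0 to 0.3. Turns easily (about 1 N at the post) to about 0.6; then the cam bites on the rod and it takes up to about 12 N; past 1.05 it goes over centre and stays home, the rod gripped. Locked means over 1.1.
- cover_a: Loose aluminium cover casting 85 x 66 x 30 mm lying on the table; a bystander. Origin: centre of its underside.
- cover_b: A second loose cover casting, the same; a bystander.
- collar: Loose steel collar, dia 28 mm, 12 mm high, lying on the stand's base plate; a bystander. Origin: centre of its underside.
- sprue: Loose T-shaped aluminium offcut 110 mm long, 10 mm thick, on the table; a bystander.
- brush: Loose hand brush lying on the table; a bystander.
- wrench: Loose wrench lying on the table; a bystander.
- spray: Loose grey can, dia 52 mm, 150 mm high, standing on the table; a bystander.

How it is judged:
By the outcome, as a careful person would: the job done as asked, in the order asked, and still so for the second after the job is handed in, with the robot touching nothing.
It also fails if it takes over 67 s, if anything falls off the work surface, if the arm or the gripper's body presses on something with over 40 N, if the wrist force passes 120 N, or if a joint passes its speed limit or range.

## Working session

There is one attempt and no reset: what is moved stays moved. The work goes in short steps, each a Python script; the robot and the scene stay as the last script left them, time stands still between calls to the robot, and variables do not carry over. Pictures are saved under pics/ and viewed, and the job is handed in when it is done.

```bash
mkdir -p pics; ls
python3 - <<'E'
from station import *
import cv2
for n in("side","top"):
    cv2.imwrite(f"pics/{n}0.png",camera(n)[:,:,::-1]); print(n,calibration(n))
print(get_obs())
E
```

```text
pics
side {'vfov': 50.63781716674058, 'cx': 325.15498528906346, 'cy': 204.53675094489097, 'cam_to_world': array([[ 0.7003418 , -0.40552049,  0.58743042, -0.11650715],
       [-0.71359496, -0.37766338,  0.59004458, -0.61559434],
       [-0.01742421, -0.83242027, -0.55387083,  0.77585115],
       [ 0.        ,  0.        ,  0.        ,  1.        ]])}
top {'vfov': 45.57821435695048, 'cx': 327.13260186438964, 'cy': 210.2702650001816, 'cam_to_world': array([[-0.01784389, -0.98425109,  0.1758732 ,  0.26071451],
       [-0.9997197 ,  0.02030104,  0.01218166,  0.01774413],
       [-0.01556022, -0.17560654, -0.98433745,  1.73668296],
       [ 0.        ,  0.        ,  0.        ,  1.        ]])}
{'time': 0.1, 'joint_pos': array([-1.40418992,  0.41180685, -0.01273532,  1.59694143,  0.00563745,
        1.13430658, -0.08218173]), 'qvel': array([ 1.05005923e-03, -1.21377341e-03,  3.67970878e-05, -2.39796830e-03,
        1.21783371e-03,  6.71750966e-04,  1.30228502e-04]), 'tau': array([ 2.82536625e-03, -6.01821613e+01,  6.84426595e-01, -3.00078607e+01,
        1.40458660e-02,  6.58065008e-03,  2.60917645e-06]), 'ee_pos': array([0.14534184, 0.60741586, 0.23055294]), 'eef_rot': array([-1.03553669,  1.31219813,  1.03390237]), 'ft_force': array([ 0.14644525,  0.39086192, -0.08362758]), 'moment': array([-0.00391402,  0.02990047, -0.01458377]), 'gripper_width': 0.0855371603428637}
```

View pics/side0.png

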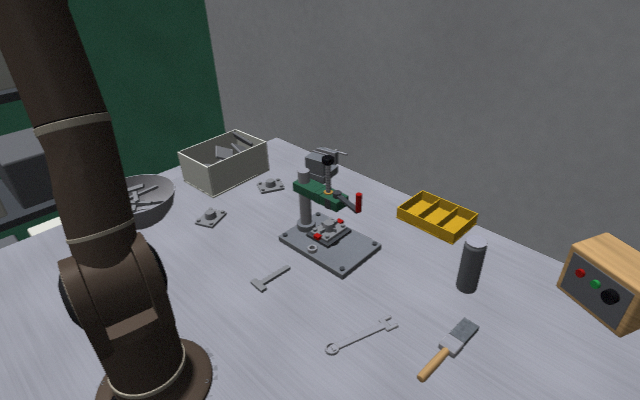

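View pics/top0.png

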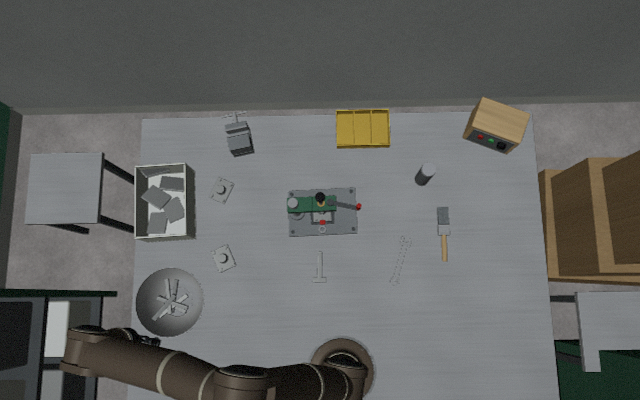

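The side view shows the stand's base around (330,243), knob at (327,159) and red post at (359,202). In the top view the base is around (323,212), knob (320,197) and post (359,207). I'll zoom in on both.

Run:
```python
import cv2
a=cv2.imread("pics/side0.png")[145:280,270:390]; cv2.imwrite("pics/sz.png",cv2.resize(a,None,fx=4.4,fy=4.4,interpolation=cv2.INTER_CUBIC))
a=cv2.imread("pics/top0.png")[175:245,275:375]; cv2.imwrite("pics/tz.png",cv2.resize(a,None,fx=8,fy=8,interpolation=cv2.INTER_CUBIC))
```

```text
(no output)
```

View pics/sz.png

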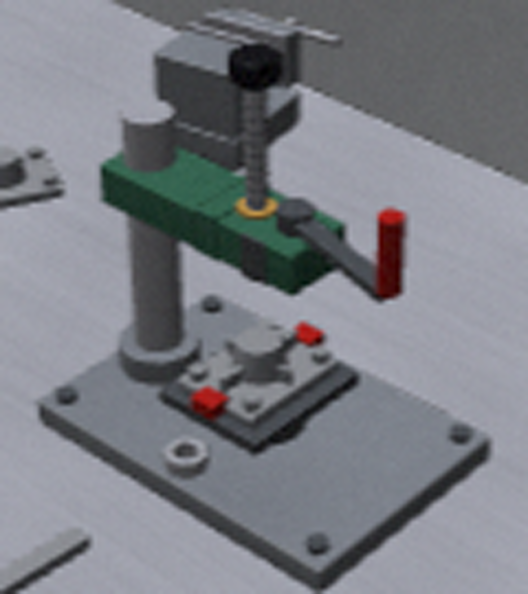

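View pics/tz.png

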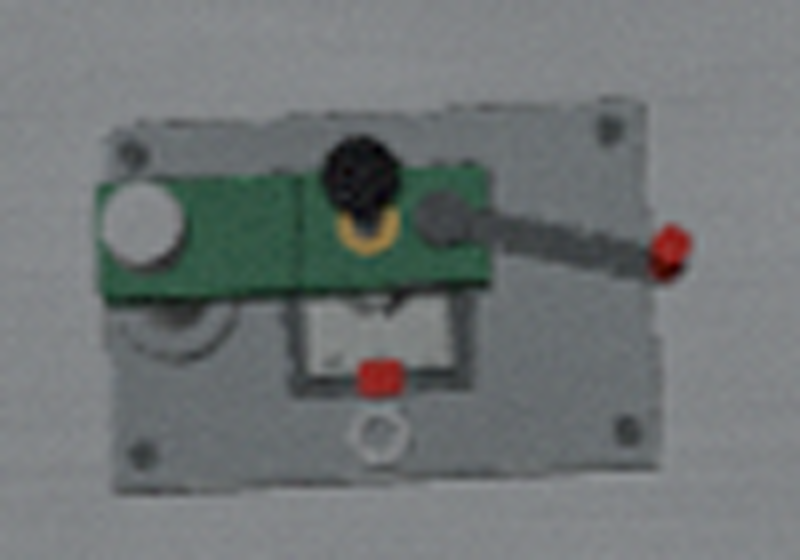

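```bash
cat > h.py <<'E'
from station import *
import numpy as np, cv2
from scipy.spatial.transform import Rotation as R
from scipy.optimize import least_squares
def proj(n,P):
    c=calibration(n);T=np.linalg.inv(c["cam_to_world"]);f=200/np.tan(np.radians(c["vfov"]/2))
    p=np.atleast_2d(P)@T[:3,:3].T+T[:3,3]
    return np.c_[c["cx"]+f*p[:,0]/p[:,2],c["cy"]+f*p[:,1]/p[:,2]]
def tri(us,ut):
    r=least_squares(lambda X:np.r_[proj("side",X)[0]-us,proj("top",X)[0]-ut],[.6,0,.2])
    return r.x,r.fun
E
cat > fit.py <<'E'
from h import *
S=lambda u,v:np.array([(u+.5)/4.4-.5+270,(v+.5)/4.4-.5+145])
T=lambda u,v:np.array([(u+.5)/8-.5+275,(v+.5)/8-.5+175])
mm=[("top",(85,125,20),T(108,128)),("top",(85,-125,20),T(645,97)),("top",(-85,-125,20),T(657,465)),("top",(-85,125,20),T(115,490)),
("top",(0,92,215),T(143,223)),("side",(-85,-125,20),S(320,572)),("side",(85,-125,20),S(488,440)),("side",(-85,125,20),S(40,403))]
def w(p,L):
    L=np.array(L)/1000;c,s=np.cos(p[2]),np.sin(p[2]);return np.array([p[0]+c*L[0]-s*L[1],p[1]+s*L[0]+c*L[1],L[2]])
f=lambda p:np.concatenate([proj(n,w(p,L))[0]-u for n,L,u in mm])
r=least_squares(f,[.6,0,0],loss="soft_l1");p=r.x;print(p);print(f(p).reshape(-1,2).round(1))
inv=lambda X:np.r_[R.from_euler("z",-p[2]).as_matrix()[:2,:2]@(X[:2]-p[:2]),X[2]]
for nm,s,t in [("knob",S(254,57),T(362,168)),("post",S(391,216),T(672,240)),("pivot",S(295,209),T(445,216)),("ring",S(257,207),T(367,222))]:
    X,e=tri(s,t);print(nm,X.round(4),"stand",(inv(X)*1000).round(1),e.round(1))
E
python3 fit.py
```

```text
[0.56360004 0.05622093 0.02655453]
[[-0.4 -0.2]
 [ 0.1  0.5]
 [ 1.2  0.2]
 [ 0.1  0.2]
 [ 0.3 -0.1]
 [-0.3 -0. ]
 [ 1.1 -1.1]
 [-1.2 -1.2]]
knob [0.5671 0.0586 0.2804] stand [  3.6   2.3 280.4] [ 0.3 -0.1 -0.2  0.3]
post [ 0.5455 -0.0647  0.2347] stand [ -21.3 -120.4  234.7] [ 0. -0. -0.  0.]
pivot [0.5659 0.0263 0.1912] stand [  1.5 -30.  191.2] [ 0. -0. -0.  0.]
ring [0.5666 0.0588 0.1784] stand [  3.1   2.5 178.4] [-0.  0.  0. -0.]
```

```bash
cat >> h.py <<'E'
PIV=np.array([.566,.0265]);YAW=.0266
def rotv(d):
    x=np.array([0,0,-1.]);z=np.r_[np.array(d)/np.linalg.norm(d),0];return R.from_matrix(np.c_[x,np.cross(z,x),z]).as_rotvec()
def lev(th,back,z=.205,rad=.095):
    c,s=np.cos(YAW),np.sin(YAW);M=np.array([[c,-s],[s,c]])
    r=M@[-np.sin(th),-np.cos(th)];t=M@[-np.cos(th),np.sin(th)]
    return np.r_[PIV+rad*r-t*back,z],t
E
python3 - <<'E'
from h import *
o=get_obs();print(R.from_rotvec(o["eef_rot"]).as_matrix().round(2))
for s in(1,-1):
  for th in(0.2,.6,1.0,1.25):
    p,t=lev(th,.0225);q=ik(p,rotv(s*t));print(s,th,p.round(3),None if q is None else np.round(q,2))
  print(ik([.5655,.0575,.3],rotv(s*np.array([-1,0]))))
  print(ik([.5655,.0575,.3],rotv(s*np.array([0,1]))))
E
```

```text
[[-0.   -0.97  0.23]
 [-0.    0.23  0.97]
 [-1.   -0.   -0.  ]]
1 0.2 [ 0.572 -0.071  0.205] [ 0.86  0.67 -1.23  1.7   0.66  1.26  2.45]
1 0.6 [ 0.533 -0.066  0.205] [-0.45  0.32  0.6   1.87 -0.21  1.01  2.81]
1 1.0 [ 0.5   -0.046  0.205] [-0.57  0.26  0.68  1.96 -0.19  0.99  2.37]
1 1.25 [ 0.484 -0.027  0.205] [-0.64  0.23  0.7   1.99 -0.17  0.98  2.07]
[ 0.65694474  0.5331615  -1.23023888  1.58945906  0.50929149  1.38390355
  2.5147106 ]
[-0.62035368  0.27983914  0.55288537  1.67048775 -0.15423764  1.23498173
  1.53694603]
-1 0.2 [ 0.572 -0.071  0.205] [-0.6   0.46  0.88  1.79 -0.4   1.08  0.25]
-1 0.6 [ 0.533 -0.066  0.205] [-0.68  0.39  0.94  1.88 -0.37  1.05 -0.17]
-1 1.0 [ 0.5   -0.046  0.205] [-0.76  0.31  0.94  1.96 -0.3   1.01 -0.66]
-1 1.25 [ 0.484 -0.027  0.205] [-0.83  0.27  0.95  2.   -0.26  0.99 -0.97]
[-0.7417736   0.30179306  0.7180921   1.67746129 -0.2082324   1.24061571
  0.02188057]
[-0.86233034  0.33907585  0.89511239  1.68377766 -0.27678672  1.25242113
 -1.47810022]
```

Run:
```python
from h import *
movel([.145,.58,.40],rate=.3); q=get_obs()["joint_pos"].copy();print(q.round(2))
q[0]=-.1; 
movej(q); close_gripper(20)
o=get_obs();print(o["time"],o["ee_pos"],R.from_rotvec(o["eef_rot"]).as_matrix()[:,2].round(2))
print(ik([.5655,.0575,.33],rotv([1,0])))
for th in(0.2,.6,1.0,1.3):
    p,t=lev(th,.0225);q=ik(p,rotv(-t));print(th,np.round(q,2))
```

```text
[-1.4   0.28 -0.    1.4   0.    1.47 -0.07]
4.15 [0.59748945 0.01245415 0.39984933] [1.   0.03 0.  ]
[-0.16108107  0.24785494 -0.03183049  1.59306853  0.00810107  1.3007981
 -0.19410031]
0.2 [ 0.    0.35  0.05  1.75 -0.02  1.04 -0.12]
0.6 [-0.05  0.29  0.1   1.85 -0.03  1.01 -0.51]
1.0 [-0.12  0.23  0.14  1.93 -0.04  0.99 -0.94]
1.3 [-0.18  0.19  0.15  1.97 -0.03  0.98 -1.29]
```

Run:
```python
from h import *
move_ptp([.5655,.0575,.32],rotv([1,0]))
movel([.5655,.0575,.298],rate=.05)
for n in("side","top"):
    cv2.imwrite(f"pics/{n}1.png",camera(n)[:,:,::-1])
a=cv2.imread("pics/side1.png")[110:260,270:390]; b=cv2.imread("pics/top1.png")[150:250,270:370]
cv2.imwrite("pics/c1.png",np.hstack([cv2.resize(a,(400,500)),cv2.resize(b,(400,400))if 0 else cv2.resize(b,(400,500))]))
o=get_obs();print(o["time"],o["ee_pos"],o["ft_force"],o["gripper_width"])
for i in range(5):
    sleep(.05);print(get_obs()["ft_force"].round(2))
t=o["time"];movel([.5655,.0575,.297],rate=.02);print(get_obs()["time"]-t,get_obs()["ee_pos"])
```

```text
5.3167 [0.56568062 0.05753516 0.29827511] [-0.70690688  0.22690609  0.16518298] 0.00019169250315547993
[0.86 0.37 0.08]
[-0.11  1.11 -0.5 ]
[-0.44  0.42  0.36]
[-0.16  1.23 -0.59]
[-0.09  0.44 -0.2 ]
0.5 [0.56546868 0.05744995 0.29692022]
```

View pics/c1.png

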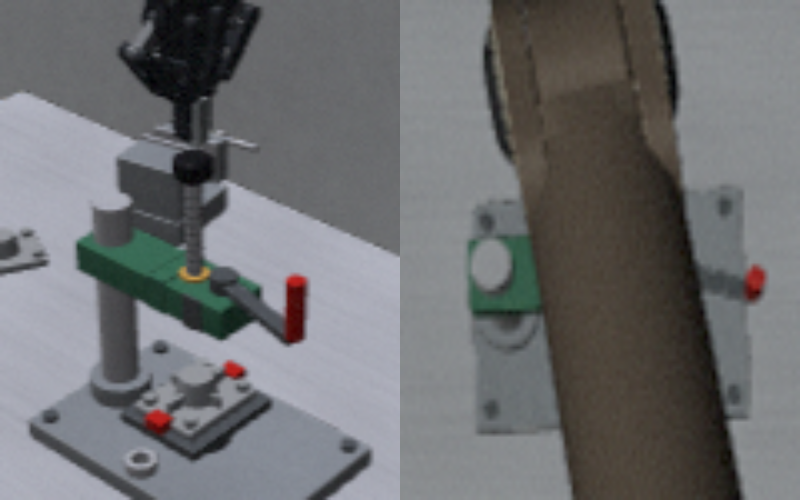

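Run:
```python
from h import *
a=cv2.imread("pics/side0.png")[205:250,305:355]; cv2.imwrite("pics/b.png",cv2.resize(a,None,fx=12,fy=12,interpolation=cv2.INTER_CUBIC))
x=.5655;y=.0575
for z in(.08,.09,.10,.11,.18,.28):print(z,proj("side",[x,y,z]).round(1),((proj("side",[x,y,z])-[304.5,204.5])*12).round(0))
r=np.array([[x+.0155*np.cos(k),y+.0155*np.sin(k),.1] for k in np.linspace(0,6.28,60)]);q=proj("side",r);print(q.min(0),q.max(0))
```

```text
0.08 [[328.5 221.9]] [[288. 208.]]
0.09 [[328.5 218.9]] [[288. 173.]]
0.1 [[328.4 216. ]] [[287. 138.]]
0.11 [[328.4 213.1]] [[287. 103.]]
0.18 [[328.  191.5]] [[ 283. -156.]]
0.28 [[327.5 158. ]] [[ 276. -558.]]
[322.84720233 212.82456312] [334.02253221 219.27016983]
```

View pics/b.png

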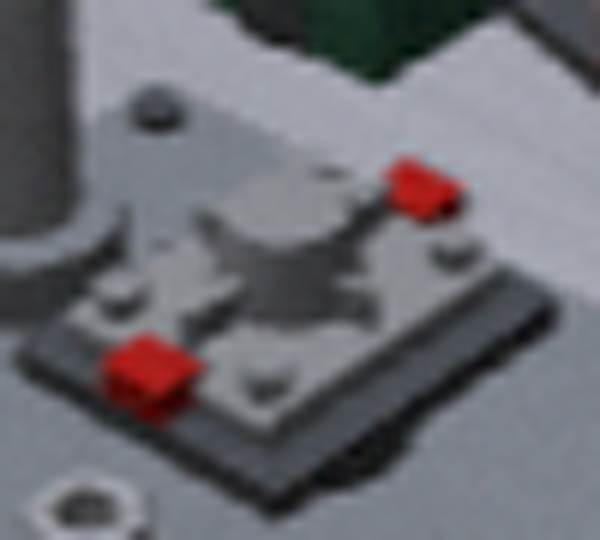

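The boss top ellipse is centred near (328.4,221.5) in the side image, which puts it at z of about 0.081. Contact should therefore come at a TCP z of about 0.234. I'll descend quickly to 0.241, then take small guarded steps.

Run:
```python
from h import *
def F(n=4):
    a=[]
    for _ in range(n): sleep(.02);o=get_obs();a.append(o["ft_force"])
    return np.mean(a,0),o
for z,r in((.262,.04),(.248,.03),(.241,.02)):
    movel([.5655,.0575,z],rate=r);f,o=F(8);print(z,o["time"],o["ee_pos"].round(4),f.round(2))
    if f[2]>5: break
else:
    for k in range(8):
        z-=.0005;movel([.5655,.0575,z],rate=.02);f,o=F(6);print(round(z,4),o["time"],o["ee_pos"][2].round(4),f.round(2))
        if f[2]>4.5:break
```

```text
0.262 6.975 [0.5653 0.0575 0.2618] [-0.12  0.33  0.22]
0.248 7.725 [0.5655 0.0575 0.2478] [-0.05 -0.03 -0.03]
0.241 8.3583 [0.5654 0.0575 0.2408] [ 0.15  0.37 -0.08]
0.2405 8.7083 0.2405 [-0.25 -0.06  0.41]
0.24 9.0583 0.2401 [-0.84 -0.02  1.92]
0.2395 9.4083 0.2395 [-1.08 -0.09  2.35]
0.239 9.7583 0.2389 [-1.2  -0.01  2.16]
0.2385 10.1083 0.2384 [-1.39 -0.35  1.66]
0.238 10.4583 0.2379 [-0.97  0.    1.49]
0.2375 10.8083 0.2374 [-1.1  -0.11  1.47]
0.237 11.1583 0.237 [-0.85 -0.46  1.76]
```

Run:
```python
from h import *
a=camera("side")[130:260,270:390,::-1];cv2.imwrite("pics/s2.png",cv2.resize(a,None,fx=4.5,fy=4.5,interpolation=cv2.INTER_CUBIC))
print(get_obs()["moment"],get_obs()["gripper_width"])
```

```text
[-0.04908054  0.21510076  0.04407619] -0.0003812984764915362
```

View pics/s2.png

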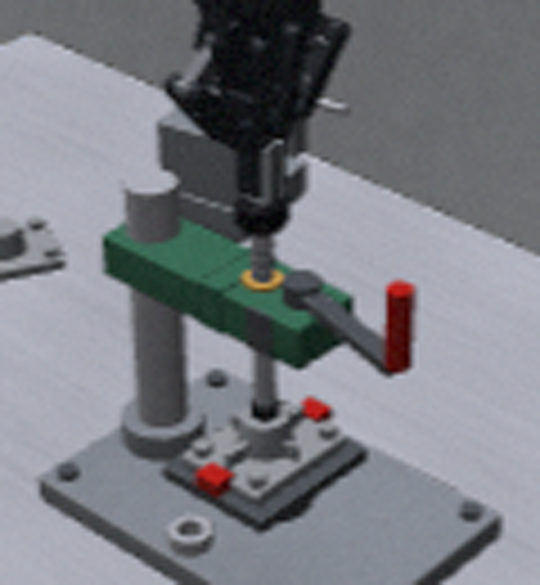

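The fingers sit on the knob, and the foot at (264,415) in this zoom is just above the boss at (267,430). I'll continue in small steps.

```bash
cat >> h.py <<'E'
def F(n=4):
    a=[]
    for _ in range(n): sleep(.02);o=get_obs();a.append(o["ft_force"])
    return np.mean(a,0),o
E
python3 - <<'E'
from h import *
z=.237
for k in range(20):
    z-=.0004;movel([.5655,.0575,z],rate=.01);f,o=F(6);print(round(z,4),o["time"].__round__(2),o["ee_pos"][2].round(4),f.round(2))
    if f[2]>5.3:break
E
```

```text
0.2366 11.56 0.2366 [-1.39 -0.43  1.81]
0.2362 11.91 0.2362 [-1.57 -0.06  2.08]
0.2358 12.26 0.2358 [-1.3  -0.1   1.55]
0.2354 12.61 0.2354 [-1.21 -0.26  2.14]
0.235 12.96 0.2351 [-1.86 -0.4   3.31]
0.2346 13.31 0.2349 [-2.61 -0.85  5.  ]
0.2342 13.66 0.2346 [-3.16 -0.56  6.05]
```

Run:
```python
from h import *
movel([.5655,.0575,.245],rate=.02);print(F(6)[0])
movel([.5655,.0575,.31],rate=.15)
# behind the post, high, then down
PIVs,t=lev(.25,.040)
move_ptp(np.r_[PIVs[:2],.31],rotv(-t))
cv2.imwrite("pics/s3.png",cv2.resize(camera("side")[100:270,260:420,::-1],None,fx=3.5,fy=3.5,interpolation=cv2.INTER_CUBIC))
print(PIVs,get_obs()["time"])
```

```text
[-0.11670422  0.07743574 -0.18788393]
[ 0.58395908 -0.07500109  0.205     ] 15.6833
```

View pics/s3.png

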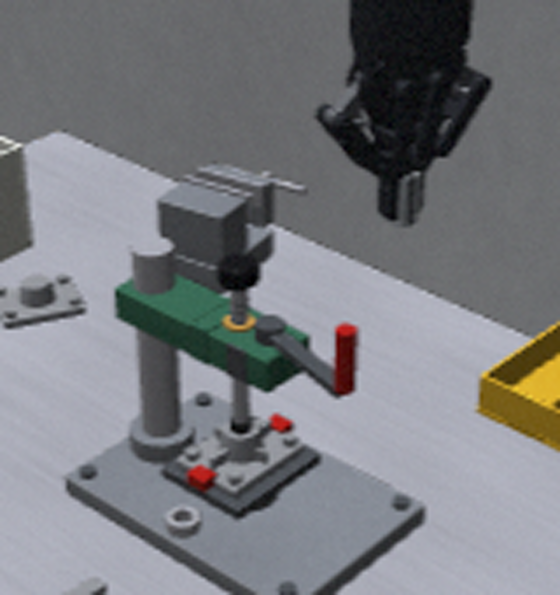

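The foot rests on the boss, at (238,425) in this zoom. Next I'll lower the fingers behind the post and push it along the arc.

Run:
```python
from h import *
p,t=lev(.25,.040);movel(p,rate=.12)
f0,o=F(6);print(o["time"],f0.round(2))
th=.2
while th<1.42:
    p,t=lev(th,.0225);movel(p,rotv(-t),rate=.05);f,o=F(5)
    e=o["ee_pos"]-p;print(round(th,2),o["time"].round(2),"tang",(-(f[:2]-f0[:2])@t).round(1),"rad",((f[:2]-f0[:2])@np.array([-t[1],t[0]])).round(1),f[2].round(1),(e*1000).round(1))
    if -(f-f0)[:2]@t>22:break
    th+=.08 if th<1 else .04
```

```text
16.8083 [0.28 0.18 0.2 ]Traceback (most recent call last):
  File "<stdin>", line 7, in <module>
AttributeError: 'float' object has no attribute 'round'
```

Run:
```python
from h import *
f0=np.array([0.28,.18,.2])
th=.28
while th<1.42:
    p,t=lev(th,.0225);movel(p,rotv(-t),rate=.05);f,o=F(5)
    e=o["ee_pos"]-p;print(round(th,2),round(o["time"],2),"tang",(-(f[:2]-f0[:2])@t).round(1),"rad",((f[:2]-f0[:2])@np.array([-t[1],t[0]])).round(1),f[2].round(1),(e*1000).round(1))
    if -(f-f0)[:2]@t>22:break
    th+=.08 if th<1 else .04
```

```text
0.28 17.69 tang -0.5 rad 0.3 0.4 [0.3 0.  0. ]
0.36 18.08 tang -0.1 rad 0.2 0.1 [0.3 0.  0. ]
0.44 18.48 tang -0.2 rad 0.1 0.4 [0.3 0.1 0. ]
0.52 18.87 tang -0.3 rad 0.0 -0.0 [0.3 0.  0. ]
0.6 19.26 tang 0.1 rad 0.1 0.2 [0.3 0.  0. ]
0.68 19.65 tang -0.5 rad 0.3 0.0 [ 0.3 -0.1  0. ]
0.76 20.04 tang 0.6 rad 0.4 0.5 [ 0.3 -0.1  0. ]
0.84 20.43 tang -0.0 rad 0.8 -0.3 [ 0.3 -0.1  0. ]
0.92 20.82 tang -0.6 rad 0.4 -0.2 [ 0.2 -0.1  0. ]
1.0 21.22 tang 0.3 rad -0.2 -0.2 [ 0.2 -0.1  0. ]
1.08 21.61 tang 0.0 rad 0.6 0.0 [ 0.1 -0.1  0. ]
1.12 21.94 tang 0.2 rad 0.9 0.4 [ 0.1 -0.1 -0. ]
1.16 22.27 tang 0.3 rad 0.2 -0.3 [ 0.1 -0.   0. ]
1.2 22.61 tang -0.0 rad 0.2 -0.3 [ 0.1 -0.   0. ]
1.24 22.94 tang -0.2 rad 0.5 0.1 [ 0.1 -0.1  0. ]
1.28 23.27 tang -0.2 rad 0.5 0.1 [ 0.1 -0.   0. ]
1.32 23.61 tang 0.3 rad 0.6 0.2 [ 0.1 -0.1  0. ]
1.36 23.94 tang 0.2 rad -0.1 -0.0 [ 0.1 -0.   0. ]
1.4 24.27 tang 3.6 rad -0.7 -0.7 [ 0.2 -0.7  0. ]
```

No cam force appeared until the very end, which is suspicious, so I'll look.

Run:
```python
from h import *
a=cv2.resize(camera("side")[120:270,270:390,::-1],(400,500),interpolation=cv2.INTER_CUBIC);b=cv2.resize(camera("top")[170:250,275:355,::-1],(400,400),interpolation=cv2.INTER_CUBIC)
cv2.imwrite("pics/c4.png",np.hstack([a,np.vstack([b,np.zeros((100,400,3),np.uint8)])]))
```

```text
(no output)
```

View pics/c4.png

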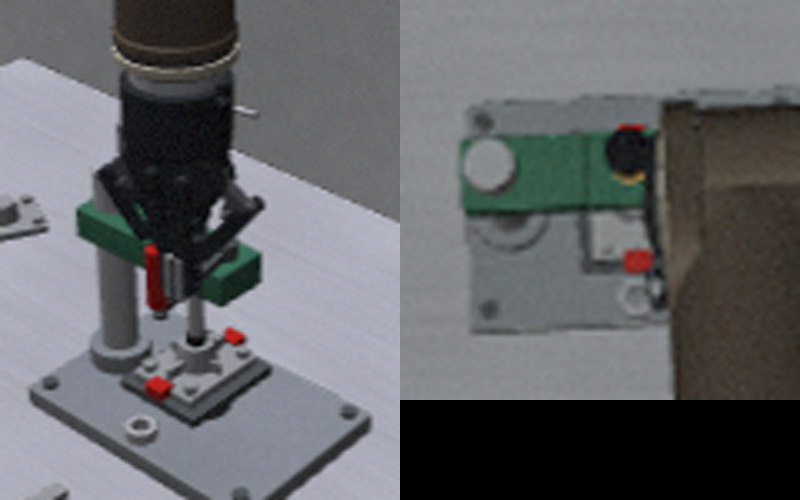

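Run:
```python
from h import *
for th in(.2,.25,1,1.1,1.2,1.25,1.3,1.4):
    p,t=lev(th,0,z=.238);b=p.copy();b[2]=.188;print(th,proj("side",p).round(1),proj("side",b).round(1))
```

```text
0.2 [[360.4 192.2]] [[359.8 209.4]]
0.25 [[358.8 192.8]] [[358.3 210.1]]
1 [[330.3 196.3]] [[330.6 213.6]]
1.1 [[326.4 195.9]] [[326.8 213.2]]
1.2 [[322.7 195.2]] [[323.1 212.5]]
1.25 [[320.8 194.8]] [[321.3 212.1]]
1.3 [[319.  194.4]] [[319.6 211.6]]
1.4 [[315.6 193.4]] [[316.2 210.6]]
```

Run:
```python
from h import *
f0=np.array([0.28,.18,.2])
th=1.4
while th<1.6:
    p,t=lev(th,.0225);movel(p,rotv(-t),rate=.05);f,o=F(5)
    e=o["ee_pos"]-p;print(round(th,2),round(o["time"],2),"tang",(-(f[:2]-f0[:2])@t).round(1),f[2].round(1),(e*1000).round(1))
    if -(f-f0)[:2]@t>18:break
    th+=.02
a=cv2.resize(camera("side")[120:270,270:390,::-1],(480,600),interpolation=cv2.INTER_CUBIC)
cv2.imwrite("pics/c5.png",a)
```

```text
1.4 24.71 tang 5.7 -1.0 [ 0.2 -0.6  0.1]
1.42 25.04 tang 10.7 -1.9 [ 0.6 -2.2  0.1]
1.44 25.38 tang 15.7 -3.5 [ 1.1 -3.8  0.2]
1.46 25.71 tang 21.2 -4.5 [ 1.5 -5.5  0.2]
```

View pics/c5.png

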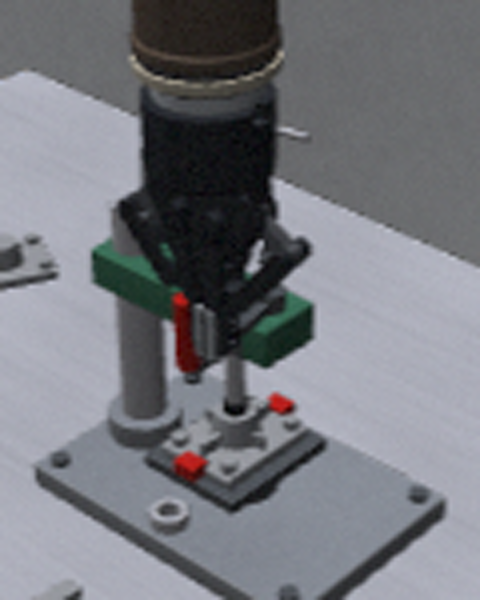

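The lever is on a hard stop: force rises about 3 N/mm and the post doesn't move. I'll back off and check.

Run:
```python
from h import *
p,t=lev(1.36,.035);movel(p,rate=.05);print(F(6)[0].round(2))
p2=p.copy();p2[2]=.33;movel(p2,rate=.12)
move_ptp([.45,-.30,.40],rotv(-t))
sa=camera("side")[:,:,::-1];ta=camera("top")[:,:,::-1]
cv2.imwrite("pics/side9.png",sa);cv2.imwrite("pics/top9.png",ta);print(get_obs()["time"])
a=cv2.resize(sa[145:265,270:370],(400,480),interpolation=cv2.INTER_CUBIC);b=cv2.resize(ta[175:245,275:345],(400,400),interpolation=cv2.INTER_CUBIC)
cv2.imwrite("pics/c9.png",np.hstack([a,np.vstack([b,np.zeros((80,400,3),np.uint8)])]))
```

```text
[-0.13  0.17 -0.22]
28.825
```

View pics/c9.png

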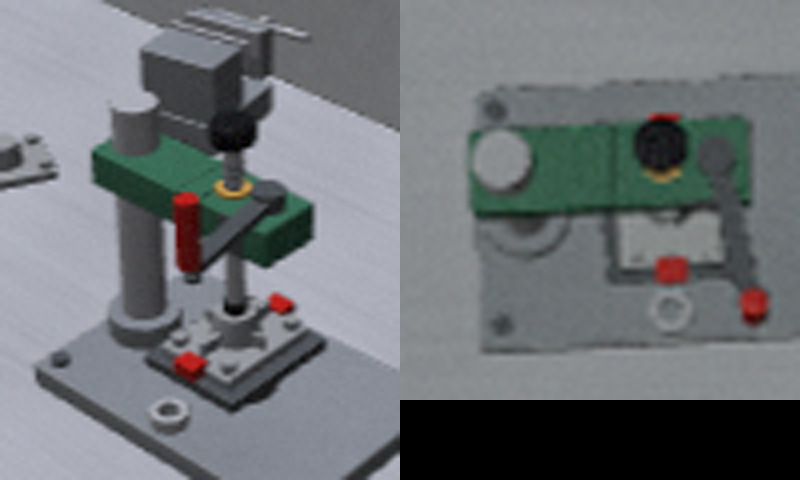

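View pics/top9.png

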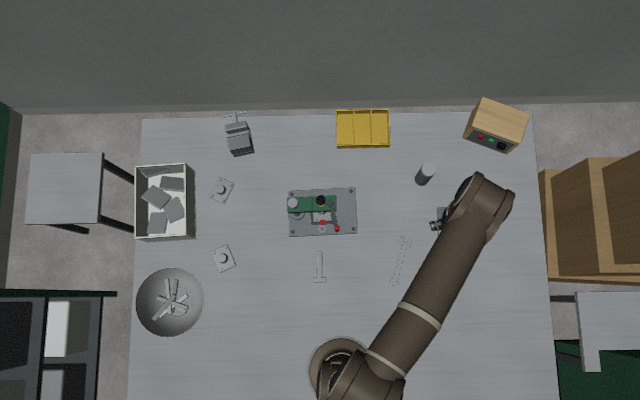

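Run:
```python
from h import *
def red(n,f,box):
    im=cv2.cvtColor(cv2.imread(f),cv2.COLOR_BGR2HSV).astype(int);m=((im[...,0]<8)|(im[...,0]>172))&(im[...,1]>120)&(im[...,2]>50)
    k=np.zeros_like(m);k[box[1]:box[3],box[0]:box[2]]=1;v,u=np.where(m&k.astype(bool));return np.array([u.mean(),v.mean()])
for s,bs,tp,bt in(("side0",(350,190,370,220),"top0",(350,198,365,215)),("side9",(310,190,322,216),"top9",(332,222,345,235))):
    X,e=tri(red("side",f"pics/{s}.png",bs),red("top",f"pics/{tp}.png",bt));d=X[:2]-PIV
    print(X.round(4),e.round(1),np.linalg.norm(d),np.arctan2(-d[0],-d[1])+YAW)
```

```text
[ 0.5455 -0.0641  0.2106] [-0.1  0.   0.  -0.1] 0.09286748061829352 0.24956397849735817
[0.4741 0.0078 0.2124] [ 0. -0. -0.  0.] 0.09383544528450284 1.3962651639626789
```

Run:
```python
from h import *
print(finish_job(),get_obs()["time"])
```

```text
the job is handed in; nothing more can be done
the job is handed in; nothing more can be done
```

The depth stop is set on the boss and locked, and I handed the job in at about 29 s of the allowed 67 s.

**Stop:** I pushed the knob down with closed fingers, using 0.4 mm steps at the end. The pushing force rose from about 1.8 N (rod friction) to 6.0 N at TCP z = 0.2346 m. That is about 4 N on the casting, below the 13 N ramming limit. The picture had predicted contact at about 0.234 m, so the two agree.

**Lever:** I pushed the red post clockwise until it hit a hard stop, with a peak push of about 21 N at the post. The cameras show it turned 1.15 rad and stayed there after I backed off. That fits the 1.25 rad home position if it started at about 0.10 rad. The measured end angle was 1.40 rad when I assumed zero lies along the head, so I relied on the hard stop instead.

**Last checks:**
- **Hands off:** the wrist force was about zero once I backed off, and the arm is parked clear.
- **Stop height:** the knob is at the same pixel before and after locking. The foot looks to be on the boss, but the image only resolves this to about a millimetre.
- **Loose things:** the final top picture shows them where they started. The arm covers part of the brush, so I could not check all of it.

**Unexplained:** I expected up to 12 N of resistance from the cam partway through the swing, but the readings between steps stayed near zero until the end stop.

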